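# Press a stud home with bench locking pliers, then release them

## Robot

A 7-joint arm with a two-finger parallel gripper is mounted at the origin on the work surface. World frame = base frame: x ahead of the robot, y to its left, z up, the work surface at z = 0. Lengths are in m, angles in rad, forces in N, time in s.
With the tool pointing down it reaches from about 0.4 to 0.875 m from the base axis. Payload 6.5 kg.
Tool frame: the origin (TCP) lies at the very end of the fingers, on their centre line; the grasp point (between the pads) lies env.tcp_to_grasp behind it (env.tcp_to_grasp is the distance from the TCP to the grasp point, in m); z points along the fingers, y is the line along which they close (so a half turn about z gives the same grasp; the last joint's range is limited). The gripper opens to 88 mm and grips with 3 to 60 N. Pads are 18 mm wide; open, the fingers measure 123 mm over their backs; the gripper's body (75 mm by 187 mm) begins 45 mm behind the grasp point.
Start: joints at [1.079, 0.536, -0.004, 1.538, 0.003, 1.067, -0.071], TCP at [0.268, -0.592, 0.239] pointing down, gripper open.
Joint ranges: [-2.7, 2.7], [-0.37, 2.16], [-1.27, 1.26], [0.24, 2.4], [-1.31, 4.45], [0.19, 1.91], [-2.76, 2.76]. Speed limits (rad/s): [2.39, 2.39, 3.14, 3.14, 3.14, 3.14, 3.14].

## Interface

Orientations are given as a 3x3 rotation matrix whose columns are the frame's x, y, z axes.
In Python, from cell import env gives the robot as it stands.
- The arm moves only by the shell command python3 -m pendant 'ROWS' [FORCE]. ROWS is JSON, a list of rows, each an object of numbers: "x", "y", "z": the shift along the tool's x, y, z scaled (see below); "rx", "ry", "rz": the turn, a rotation vector about the tool's x, y, z scaled (see below); "claw": the gripper command: -1 is fully open, 1 is shut, values between are in proportion. A call has 1 to 8 rows; each row is the pose to reach, as a shift and turn from the pose commanded when the call began, along the tool's axes at that moment, turning the shorter way round; what a row does not reach only later rows make up. The controller multiplies each number of a shift by 0.75 m and each number of a turn by 180 degrees. A row lasts 1/10 s, in which the tool goes at most 50 mm and 8.59 degrees, less where a joint would pass 70% of its speed; a pose out of reach is approached as far as the arm can. A call with a number of a shift or a turn outside -1 to 1 is refused whole. A call with a gripper value outside its range is refused whole. The fingers move at their own pace and stop on an object; FORCE is the grip in N (left out, the last holds). Time passes only in rows, so rows that repeat a pose let the fingers close. It gives the time, the measured TCP pose, the force, the opening and the grip force at its end, in the units of the state.
- env.observe(): the state, without advancing time (a new reading comes with each control period).
- env.snapshot(name): name is "scene" or "top" or "wrist"; returns a dict with "pixels" (384x512x3 uint8, red, green, blue), "vfov" (degrees; the focal length in pixels is half the picture's height over the tangent of half this angle, whatever the lens; pixels are square), "cx", "cy" (the principal point, pixels), "rvec" (rotation vector, rad) and "tvec" (3), from world to camera coordinates, as OpenCV has them. Camera axes: x right, y down, z forward; pixel columns grow to the right and rows downward; lengths in m; the calibration is good to about 2 mm. A picture is of the moment at which its call begins. There is no depth.
- env.hand_in(): hands the job in; it is judged then, once.
The state is a dict: "t": time; "q": joint angles; "joint_vel": joint speeds; "joint_efforts": joint torques, N m; "position": TCP position; "eef_rot": TCP orientation; "ft_force": force on the tool from outside, world axes, zero at the start; "wrist_torque": the same for the moment, N m; "opening": finger opening in m; "grip_force": force on a finger pad.
Only numpy, scipy, OpenCV 4.12 (cv2) and the standard library are available. Lean on these libraries where they do the work, as an engineer would, in place of code of your own. Each camera call takes 0.05 s, during which the arm holds its last target. There are 200 camera calls.

## Task

Gently slide the brass bar into the jaw of the locking pliers until it is fully home against the end stop, then press the pliers' upper handle down until it snaps over centre and stays locked by itself for a moment (about a second) with your hand off it, so that the jaw presses the bar's steel stud in. Then flick the release lever at the tail of the handle so that the jaw springs open again, and leave the bar home on the anvil. Work slowly and never force or knock the pliers or the bar (25 N is plenty), and do not disturb the things lying around.

Things in the scene. Friction and masses are not known exactly. Their poses are not given: they have to be found in the camera images.
- pliers: Steel locking pliers, fixed on a dark wooden base 300 x 75 mm. Origin: on the bench surface straight below the main pivot; +x along the pliers, out of the jaw mouth; z up. Upper jaw and upper handle turn on the pivot: the jaw reaches to x = 75 mm and open its top is below 135 mm; the handle runs towards -x, 26 mm wide, ends 155 mm from the pivot.
- end_stop (a point): Foot of the end stop's vertical face, at x = 30 mm in the pliers' frame, at the level of the anvil (lower jaw) top, 50 mm above the bench. The flat anvil ends at x = 130 mm; two side rails 26 mm apart, tops 60 mm above the bench, run from x = 30 to 130 mm and guide the bar. Axes as the pliers'.
- pivot (a point): Main pivot, 85 mm above the pliers' origin, turning axis along y. Open, the handle slopes up to its tail by 0.5 to 1.0 rad; locked, by about -0.06 to 0.21 rad. The adjusting screw is set differently each time, so the slope at which it locks is not known beforehand: it must be felt. Dead centre comes after 0.5 to 0.7 rad of closing. Axes as the pliers'.
- handle_grip (a point): Middle of the handle's upper face, 125 mm from the pivot: press here. Moves with the handle; x along the handle to the pivot, z normal to the face. Resistance grows to about 5 to 15 N, then fades to nothing at dead centre; from there the handle runs on by itself 0.06 rad (7 mm) onto a hard stop and stays. Let go before dead centre it springs open.
- lever_tab (a point): Top of the release lever's thumb tab (30 x 28 mm, 6 thick) behind the handle's tail, 193 mm from the pivot. Moves with handle and lever. Pressed down with 2 to 10 N while locked, it levers the handle back over dead centre; the tab goes down about 25 mm to a hard stop (the handle rises). Let go of it and the pliers spring open.
- jaw (a joint): Upper jaw angle: about -0.15 to 0.13 when open, about 0.30 fully closed on the stud at dead centre and much the same when locked. It hardly changes near dead centre, so it does not tell on which side of it the handle is.
- lever (a joint): Release lever angle: 0 at rest (sprung back), 0.65 rad fully pressed.
- bar: Loose brass bar 120 x 24 x 10 mm, about 0.2 kg, on the anvil between the rails, not fully in. Origin: centre of its underside; +x along its length, parallel to the pliers' x. Nose at x = -60 mm; tail end face at +60 mm, overhanging the anvil's end, where it can be pushed. Home, its origin is at x = 90 mm in the pliers' frame. A steel stud, 12 mm across, stands 7 mm proud 25 mm from the nose.
- stud (a joint): How far the stud has been pressed into the bar, m: 0 as it stands (7 mm proud); one full stroke of the pliers makes it about 0.005. Tight fit (12 N).
- spool_a: Bystander: thread spool standing up, 34 mm in diameter, 54 mm high. Origin: centre of its underside.
- spool_b: Bystander: another thread spool of the same size.
- bead_dish: Bystander: shallow dish, 90 mm in diameter, 30 mm high.
- calculator: Bystander: flat grey calculator 100 x 70 x 14 mm.
Mind the look-alikes: they are no part of the job. What is meant by the bar is not red, and is the smaller of those in its own colour.

How it is judged:
On the way, in this order (a step that is already met when the one before it is completed fails the run):
1. the bar is fully home against the end stop (within 2 mm) while the jaw is still open and the stud not yet pressed (x of bar in the frame of pliers below 0.092 m and value of joint jaw below 0.19 rad and value of joint stud below 0.001 m), for 0.2 s.
2. the pliers stay locked shut on the stud (jaw beyond 0.27 rad, stud pressed at least 3.8 mm) with the fingers off them for 0.6 s, the bar still home (value of joint jaw above 0.27 rad and value of joint stud above 0.0038 m and x of bar in the frame of pliers below 0.093 m and contact force between the fingers and pliers below 0.3 N), for 0.6 s.
3. the release lever is pressed (beyond 0.35 rad) while the jaw is still shut (value of joint lever above 0.35 rad and value of joint jaw above 0.24 rad).
At the end, for the whole second after the job is handed in: The jaw is open again (below 0.19 rad) and still, the release lever sprung back (below 0.1 rad), the stud pressed in at least 3.8 mm, and the bar at rest, flat on the anvil within 4 mm of the end stop (value of joint jaw below 0.19 rad and value of joint lever below 0.1 rad and value of joint stud above 0.0038 m and x of bar in the frame of pliers below 0.094 m and z of bar in the frame of pliers below 0.053 m and linear speed of bar below 0.02 m/s and velocity of joint jaw between -0.1 and 0.1 rad/s); the robot touches nothing.
It fails at once if the pliers (handle, lever, jaw, frame) are forced with more than 50 N (contact force between the fingers and pliers above 50 N).
It fails at once if the bar is pushed with more than 50 N (contact force between the fingers and bar above 50 N).
It fails at once if a bystander is moved by more than 15 mm (distance of any of spool_a, spool_b, bead_dish, calculator from where it was at the start of the episode above 0.015 m).
It also fails if it takes over 58 s, if anything falls off the work surface, if the arm or the gripper's body presses on something with over 40 N, if the wrist force passes 120 N, or if a joint passes its speed limit or range.

## Working session

There is one attempt and no reset: what is moved stays moved. The work goes in short steps, Python scripts to look and compute and a shell command to move; the robot and the scene stay as the last step left them, time stands still between calls to the robot, and variables do not carry over. Pictures are saved under pics/ and viewed, at most 11 in all, crops included, and the job is handed in when it is done.

```bash
mkdir -p pics; ls; cat > h.py <<'E'
import numpy as np, cv2
from cell import env
def snap(n,f=None):
    s=env.snapshot(n)
    if f: cv2.imwrite('pics/'+f,s['pixels'][:,:,::-1])
    h,w=s['pixels'].shape[:2]; fl=h/2/np.tan(np.radians(s['vfov'])/2)
    s['K']=np.array([[fl,0,s['cx']],[0,fl,s['cy']],[0,0,1.]])
    s['R']=cv2.Rodrigues(np.array(s['rvec'],float))[0]; s['t']=np.array(s['tvec'],float).ravel()
    return s
def plane(s,uv,z):
    d=s['R'].T@np.linalg.inv(s['K'])@np.array([uv[0],uv[1],1.]); c=-s['R'].T@s['t']
    return c+d*(z-c[2])/d[2]
def proj(s,p):
    q=s['K']@(s['R']@np.array(p,float)+s['t']); return q[:2]/q[2]
E
python3 - <<'E'
from h import *
for n in('scene','top'):
    s=snap(n,n+'0.png'); print(n,s['vfov'],-s['R'].T@s['t'],s['R'][2])
o=env.observe(); print(o['t'],o['eef_rot'],o['ft_force'],o['opening'],env.tcp_to_grasp)
E
```

```text
pics
scene 46.082159728324086 [1.25477749 0.39574638 0.98340686] [-0.6510246  -0.32855781 -0.68426364]
top 50.451211951120186 [0.37405737 0.02095121 1.30613767] [ 0.07950989 -0.01559226 -0.99671212]
0.1 [[ 9.10672154e-01  4.13129161e-01 -7.24671278e-04]
 [ 4.13129783e-01 -9.10671175e-01  1.33957159e-03]
 [-1.06521158e-04 -1.51929383e-03 -9.99998840e-01]] [ 0.06637449  0.00416767 -0.09602631] 0.08800897800899812 0.0187
```

View pics/scene0.png

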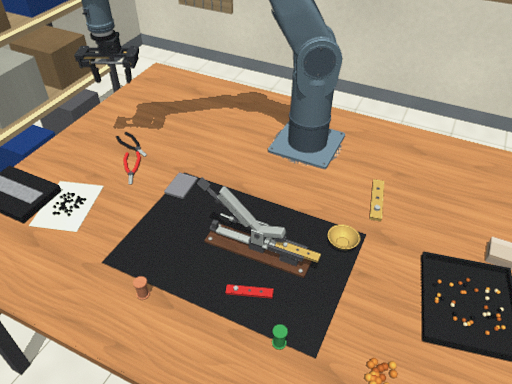

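View pics/top0.png

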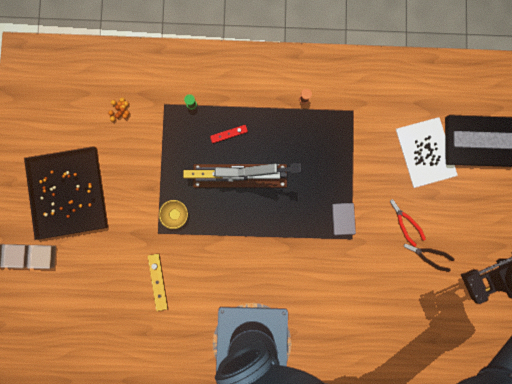

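The top view shows the pliers at about (240,175). The jaw points left (+y world) with the bar's tail at (185,174), and the handle's tail is at about (295,168). The dish is at (173,214) and the calculator at (344,218). I'll measure next.

```bash
python3 - <<'E'
from h import *
s=snap('top'); im=s['pixels'][:,:,::-1]
c=im[145:225,150:360]; cv2.imwrite('pics/c1.png',cv2.resize(c,None,fx=3.8,fy=3.8,interpolation=cv2.INTER_CUBIC))
hsv=cv2.cvtColor(im,cv2.COLOR_BGR2HSV)
m=cv2.inRange(hsv,(18,110,110),(32,255,255)); m2=m*0; m2[155:190,175:300]=m[155:190,175:300]
ys,xs=np.nonzero(m2); print('bar px',xs.min(),xs.max(),ys.min(),ys.max())
r=cv2.minAreaRect(np.c_[xs,ys].astype(np.float32)); b=cv2.boxPoints(r); print(r); print([plane(s,p,.06).round(4) for p in b])
# wood base: brown & inside mat
w=cv2.inRange(hsv,(0,50,25),(16,255,130)); w2=w*0; w2[150:195,180:300]=w[150:195,180:300]
ys,xs=np.nonzero(w2); r=cv2.minAreaRect(np.c_[xs,ys].astype(np.float32)); print('wood',len(xs),r); print([plane(s,p,.02).round(4) for p in cv2.boxPoints(r)])
t=snap('scene'); c=t['pixels'][165:285,180:340,::-1]; cv2.imwrite('pics/c2.png',cv2.resize(c,None,fx=4.8,fy=4.8,interpolation=cv2.INTER_CUBIC))
E
```

```text
bar px 183 215 170 177
((199.0, 173.5), (32.0, 7.0), 0.0)
[array([0.5059, 0.2271, 0.06  ]), array([0.5275, 0.228 , 0.06  ]), array([0.5307, 0.13  , 0.06  ]), array([0.509 , 0.1292, 0.06  ])]
wood 1357 ((236.5, 172.0), (113.0, 44.0), 0.0)
[array([0.456 , 0.2407, 0.02  ]), array([0.5961, 0.247 , 0.02  ]), array([ 0.6081, -0.1128,  0.02  ]), array([ 0.4671, -0.116 ,  0.02  ])]
```

View pics/c1.png

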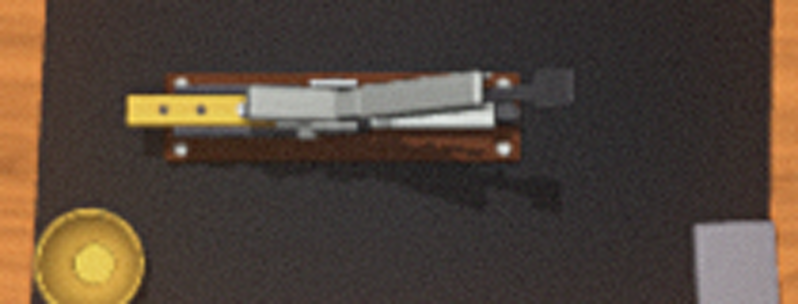

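View pics/c2.png

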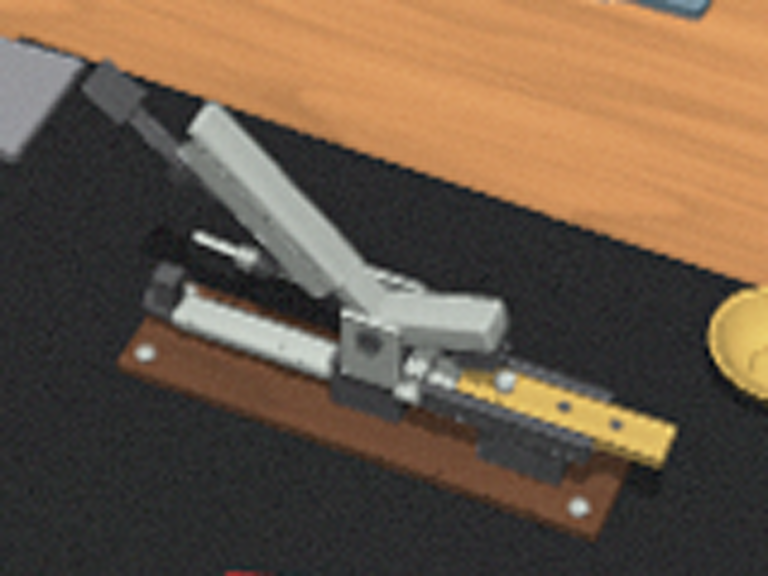

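Crops: the base's corners in c1 are at (165,72), (520,73), (520,160) and (165,160). The bar's tail edge is at (127,95)–(127,125). The handle tail edge is at (482,70)–(483,102). The tab is centred at (554,87) in c1 and (114,91) in c2. The handle tail in c2 runs (212,103)–(188,135).

```bash
python3 - <<'E'
from h import *
s=snap('top'); t=snap('scene')
A=lambda x,y:np.array([150+(x+.5)/3.8-.5,145+(y+.5)/3.8-.5]); B=lambda x,y:np.array([180+(x+.5)/4.8-.5,165+(y+.5)/4.8-.5])
def tri(a,b):
    P=[q['K']@np.c_[q['R'],q['t']] for q in(s,t)]
    X=cv2.triangulatePoints(P[0],P[1],a.reshape(2,1),b.reshape(2,1)).ravel(); X=X[:3]/X[3]
    return X, np.linalg.norm(proj(s,X)-a)
w=[plane(s,A(*p),.018) for p in((165,72),(520,73),(520,160),(165,160))]
print('wood',np.round(w,4),np.linalg.norm(w[0]-w[1]),np.linalg.norm(w[0]-w[3]))
print('screws',[plane(s,A(*p),.02).round(4) for p in((181,83),(503,82),(503,149),(181,149))])
print('bar tail',[plane(s,A(*p),.06).round(4) for p in((127,95),(127,125))])
print('scene bar tail', [plane(t,B(*p),.06).round(4) for p in((677,430),(661,458))])
print('wood scene',[plane(t,B(*p),.018).round(4) for p in((595,530),(120,360))])
for n,a,b in(('tab',(554,87),(114,91)),('hL',(482,70),(188,137)),('hR',(483,102),(212,104)),('bartail',(127,110),(669,444)),('jawtipTopFar',(250,86),(495,330))): print(n,tri(A(*a),B(*b)))
E
```

```text
wood [[ 0.5542  0.2041  0.018 ]
 [ 0.5631 -0.0932  0.018 ]
 [ 0.4898 -0.0949  0.018 ]
 [ 0.4804  0.201   0.018 ]] 0.2973788696238461 0.07388589272408498
screws [array([0.5451, 0.1901, 0.02  ]), array([ 0.5547, -0.0789,  0.02  ]), array([ 0.4983, -0.0803,  0.02  ]), array([0.4898, 0.1878, 0.02  ])]
bar tail [array([0.5286, 0.2279, 0.06  ]), array([0.5043, 0.2268, 0.06  ])]
scene bar tail [array([0.5068, 0.2291, 0.06  ]), array([0.5287, 0.2279, 0.06  ])]
wood scene [array([0.5579, 0.2051, 0.018 ]), array([ 0.5674, -0.088 ,  0.018 ])]
tab (array([ 0.52761609, -0.10182222,  0.19254373]), np.float64(0.33563038321354993))
hL (array([ 0.53887589, -0.04953206,  0.18947167]), np.float64(0.28192456043849656))
hR (array([ 0.51439438, -0.04940702,  0.19338148]), np.float64(0.7675017209294925))
bartail (array([0.5165333 , 0.22795015, 0.05826161]), np.float64(0.09935015077815049))
jawtipTopFar (array([0.53083341, 0.1269338 , 0.11480039]), np.float64(0.9721325240280708))
```

```bash
cat >> h.py <<'E'
O=np.array([.522,.058,0]); ax=np.array([-.031,.9995,0]); ay=np.array([-.9995,-.031,0])
RT=np.c_[ax,-ay,[0,0,-1]]
from scipy.spatial.transform import Rotation as Ro
def st():
    o=env.observe(); p=np.array(o['position']); d=p-O
    print('t %.2f'%o['t'],'pliers xyz',np.round([d@ax,d@ay,p[2]],4),'F',np.round(o['ft_force'],2)); return o
def rows(*T):  # targets in pliers frame
    o=env.observe(); R=np.array(o['eef_rot']); p=np.array(o['position'])
    for a in T:
        w=O+a[0]*ax+a[1]*ay+[0,0,a[2]]
        print(a,w.round(3),'shift',(R.T@(w-p)/.75).round(4),'turn',(Ro.from_matrix(R.T@RT).as_rotvec()/np.pi).round(4))
E
python3 - <<'E'
from h import *
st(); rows((-.36,-.02,.3),(.21,0,.3),(.205,0,.043))
E
```

```text
t 0.30 pliers xyz [-0.6416  0.2736  0.2384] F [ 0.25 -0.28  0.06]
(-0.36, -0.02, 0.3) [ 0.553 -0.301  0.3  ] shift [ 0.5058 -0.1961 -0.082 ] turn [-2.000e-04 -1.000e-04 -3.743e-01]
(0.21, 0, 0.3) [0.515 0.268 0.3  ] shift [ 0.7735 -0.9078 -0.0816] turn [-2.000e-04 -1.000e-04 -3.743e-01]
(0.205, 0, 0.043) [0.516 0.263 0.043] shift [ 0.771  -0.9015  0.2611] turn [-2.000e-04 -1.000e-04 -3.743e-01]
```

```bash
R='{"x":0.506,"y":-0.196,"z":-0.082,"rz":-0.374,"claw":1}'
python3 -m pendant '[{"x":0.506,"y":-0.196,"z":-0.082,"rz":-0.374,"claw":1},{"x":0.506,"y":-0.196,"z":-0.082,"rz":-0.374,"claw":1},{"x":0.506,"y":-0.196,"z":-0.082,"rz":-0.374,"claw":1},{"x":0.506,"y":-0.196,"z":-0.082,"rz":-0.374,"claw":1},{"x":0.506,"y":-0.196,"z":-0.082,"rz":-0.374,"claw":1},{"x":0.506,"y":-0.196,"z":-0.082,"rz":-0.374,"claw":1},{"x":0.506,"y":-0.196,"z":-0.082,"rz":-0.374,"claw":1},{"x":0.506,"y":-0.196,"z":-0.082,"rz":-0.374,"claw":1}]'
python3 -c "
from h import *
st(); rows((.21,0,.3),(.205,0,.043))"
```

```text
t 0.30 pliers xyz [-0.6416  0.2736  0.2384] F [ 0.25 -0.28  0.06]
(0.21, 0, 0.3) [0.515 0.268 0.3  ] shift [ 0.7735 -0.9078 -0.0816] turn [-2.000e-04 -1.000e-04 -3.743e-01]
(0.205, 0, 0.043) [0.516 0.263 0.043] shift [ 0.771  -0.9015  0.2611] turn [-2.000e-04 -1.000e-04 -3.743e-01]$[0]: bad value
```

```bash

python3 -m pendant '[{"x":0.506,"y":-0.196,"z":-0.082,"rx":0,"ry":0,"rz":-0.374,"claw":1},{"x":0.506,"y":-0.196,"z":-0.082,"rx":0,"ry":0,"rz":-0.374,"claw":1},{"x":0.506,"y":-0.196,"z":-0.082,"rx":0,"ry":0,"rz":-0.374,"claw":1},{"x":0.506,"y":-0.196,"z":-0.082,"rx":0,"ry":0,"rz":-0.374,"claw":1},{"x":0.506,"y":-0.196,"z":-0.082,"rx":0,"ry":0,"rz":-0.374,"claw":1},{"x":0.506,"y":-0.196,"z":-0.082,"rx":0,"ry":0,"rz":-0.374,"claw":1},{"x":0.506,"y":-0.196,"z":-0.082,"rx":0,"ry":0,"rz":-0.374,"claw":1},{"x":0.506,"y":-0.196,"z":-0.082,"rx":0,"ry":0,"rz":-0.374,"claw":1}]'
python3 -c "
from h import *
st(); rows((.21,0,.3),(.205,0,.043))"
```

```text
t: 1.1
position: [0.5464, -0.3081, 0.299]
eef_rot: [[-0.035, 0.999, 0.0], [0.999, 0.035, -0.0], [-0.0, 0.0, -1.0]]
ft_force: [0.6, -0.1, -0.5]
opening: 0.0261
grip_force: 0.0
t 1.10 pliers xyz [-0.3666 -0.013   0.299 ] F [ 0.61 -0.06 -0.55]
(0.21, 0, 0.3) [0.515 0.268 0.3  ] shift [ 0.7689 -0.0139 -0.0017] turn [0.0001 0.0001 0.0014]
(0.205, 0, 0.043) [0.516 0.263 0.043] shift [ 0.7624 -0.014   0.341 ] turn [0.0001 0.0001 0.0014]
```

```bash

python3 -m pendant '[{"x":0.52,"y":-0.01,"z":0,"rx":0,"ry":0,"rz":0,"claw":1},{"x":0.52,"y":-0.01,"z":0,"rx":0,"ry":0,"rz":0,"claw":1},{"x":0.52,"y":-0.01,"z":0,"rx":0,"ry":0,"rz":0,"claw":1},{"x":0.52,"y":-0.01,"z":0,"rx":0,"ry":0,"rz":0,"claw":1},{"x":0.52,"y":-0.01,"z":0,"rx":0,"ry":0,"rz":0,"claw":1},{"x":0.52,"y":-0.01,"z":0,"rx":0,"ry":0,"rz":0,"claw":1},{"x":0.52,"y":-0.01,"z":0,"rx":0,"ry":0,"rz":0,"claw":1},{"x":0.52,"y":-0.01,"z":0,"rx":0,"ry":0,"rz":0,"claw":1}]' >/dev/null
python3 -m pendant '[{"x":0.25,"y":0,"z":0,"rx":0,"ry":0,"rz":0,"claw":1},{"x":0.25,"y":0,"z":0,"rx":0,"ry":0,"rz":0,"claw":1},{"x":0.25,"y":0,"z":0,"rx":0,"ry":0,"rz":0,"claw":1},{"x":0.25,"y":0,"z":0.06,"rx":0,"ry":0,"rz":0,"claw":1},{"x":0.25,"y":0,"z":0.12,"rx":0,"ry":0,"rz":0,"claw":1},{"x":0.25,"y":0,"z":0.18,"rx":0,"ry":0,"rz":0,"claw":1},{"x":0.25,"y":0,"z":0.24,"rx":0,"ry":0,"rz":0,"claw":1},{"x":0.25,"y":0,"z":0.24,"rx":0,"ry":0,"rz":0,"claw":1}]' >/dev/null
python3 -c "
from h import *
st(); rows((.205,0,.043)); snap('scene','s2.png')"
```

```text
t 2.70 pliers xyz [ 0.207  -0.0011  0.113 ] F [-0.74 -0.74  0.29]
(0.205, 0, 0.043) [0.516 0.263 0.043] shift [-0.0022 -0.0006  0.0933] turn [-0.0031  0.0016 -0.0002]
```

View pics/s2.png

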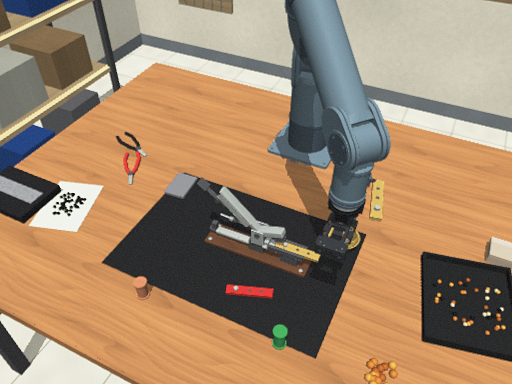

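The fingers are just beyond the bar's tail (bar at (318,257), gripper at (338,240)), clear of the dish. I'll go down and approach.

```bash

python3 -m pendant '[{"x":0,"y":0,"z":0.045,"rx":0,"ry":0,"rz":0,"claw":1},{"x":0,"y":0,"z":0.09,"rx":0,"ry":0,"rz":0,"claw":1},{"x":0,"y":0,"z":0.09,"rx":0,"ry":0,"rz":0,"claw":1},{"x":-0.012,"y":0,"z":0.09,"rx":0,"ry":0,"rz":0,"claw":1},{"x":-0.02,"y":0,"z":0.09,"rx":0,"ry":0,"rz":0,"claw":1},{"x":-0.024,"y":0,"z":0.09,"rx":0,"ry":0,"rz":0,"claw":1},{"x":-0.024,"y":0,"z":0.09,"rx":0,"ry":0,"rz":0,"claw":1}]' | grep -E 'pos|force'
python3 -m pendant '[{"x":-0.004,"y":0,"z":0,"rx":0,"ry":0,"rz":0,"claw":1},{"x":-0.008,"y":0,"z":0,"rx":0,"ry":0,"rz":0,"claw":1},{"x":-0.012,"y":0,"z":0,"rx":0,"ry":0,"rz":0,"claw":1},{"x":-0.016,"y":0,"z":0,"rx":0,"ry":0,"rz":0,"claw":1},{"x":-0.016,"y":0,"z":0,"rx":0,"ry":0,"rz":0,"claw":1}]' | grep -E 'pos|force'
python3 -c "
from h import *
st()"
```

```text
position: [0.5221, 0.2488, 0.0524]
ft_force: [0.1, 0.3, 1.0]
grip_force: 0.0
position: [0.5214, 0.2372, 0.0509]
ft_force: [-0.3, -0.9, 0.1]
grip_force: 0.0
t 3.95 pliers xyz [ 0.1791 -0.005   0.0509] F [-0.28 -0.91  0.06]
```

```bash

python3 -m pendant '[{"x":0,"y":-0.006,"z":0.008,"rx":0,"ry":0,"rz":0,"claw":1},{"x":-0.003,"y":-0.006,"z":0.008,"rx":0,"ry":0,"rz":0,"claw":1},{"x":-0.006,"y":-0.006,"z":0.008,"rx":0,"ry":0,"rz":0,"claw":1},{"x":-0.009,"y":-0.006,"z":0.008,"rx":0,"ry":0,"rz":0,"claw":1},{"x":-0.012,"y":-0.006,"z":0.008,"rx":0,"ry":0,"rz":0,"claw":1},{"x":-0.012,"y":-0.006,"z":0.008,"rx":0,"ry":0,"rz":0,"claw":1}]' | grep -E 'pos|force'
python3 -c "
from h import *
st()"
```

```text
position: [0.5173, 0.2278, 0.045]
ft_force: [-0.1, 0.3, 0.4]
grip_force: 0.0
t 4.55 pliers xyz [ 0.1699 -0.0006  0.045 ] F [-0.13  0.29  0.35]
```

```bash

python3 -m pendant '[{"x":-0.002,"y":0,"z":0,"rx":0,"ry":0,"rz":0,"claw":1},{"x":-0.004,"y":0,"z":0,"rx":0,"ry":0,"rz":0,"claw":1},{"x":-0.006,"y":0,"z":0,"rx":0,"ry":0,"rz":0,"claw":1},{"x":-0.006,"y":0,"z":0,"rx":0,"ry":0,"rz":0,"claw":1}]' | grep -E 'pos|force'
python3 -c "
from h import *
st()"
```

```text
position: [0.5174, 0.2237, 0.045]
ft_force: [-0.4, 1.4, -0.2]
grip_force: 0.5
t 4.95 pliers xyz [ 0.1658 -0.0006  0.045 ] F [-0.4   1.38 -0.2 ]
```

```bash

python3 -m pendant '[{"x":-0.002,"y":0,"z":0,"rx":0,"ry":0,"rz":0,"claw":1},{"x":-0.004,"y":0,"z":0,"rx":0,"ry":0,"rz":0,"claw":1},{"x":-0.006,"y":0,"z":0,"rx":0,"ry":0,"rz":0,"claw":1},{"x":-0.006,"y":0,"z":0,"rx":0,"ry":0,"rz":0,"claw":1}]' | grep -E 'pos|force'
python3 -c "
from h import *
st()"
```

```text
position: [0.5175, 0.2199, 0.0451]
ft_force: [0.3, 2.7, -0.2]
grip_force: 1.6
t 5.35 pliers xyz [ 0.162  -0.0005  0.0451] F [ 0.31  2.66 -0.16]
```

```bash

python3 -m pendant '[{"x":-0.002,"y":0,"z":0,"rx":0,"ry":0,"rz":0,"claw":1},{"x":-0.004,"y":0,"z":0,"rx":0,"ry":0,"rz":0,"claw":1},{"x":-0.005,"y":0,"z":0,"rx":0,"ry":0,"rz":0,"claw":1}]' | grep -E 'pos|force'
python3 -c "
from h import *
st()
s=snap('scene'); c=s['pixels'][165:285,200:380,::-1]; cv2.imwrite('pics/c3.png',cv2.resize(c,None,fx=4.4,fy=4.4,interpolation=cv2.INTER_CUBIC))"
```

```text
position: [0.5175, 0.2197, 0.0456]
ft_force: [-0.9, 12.2, -1.4]
grip_force: 5.7
t 5.65 pliers xyz [ 0.1618 -0.0006  0.0456] F [-0.95 12.16 -1.42]
```

View pics/c3.png

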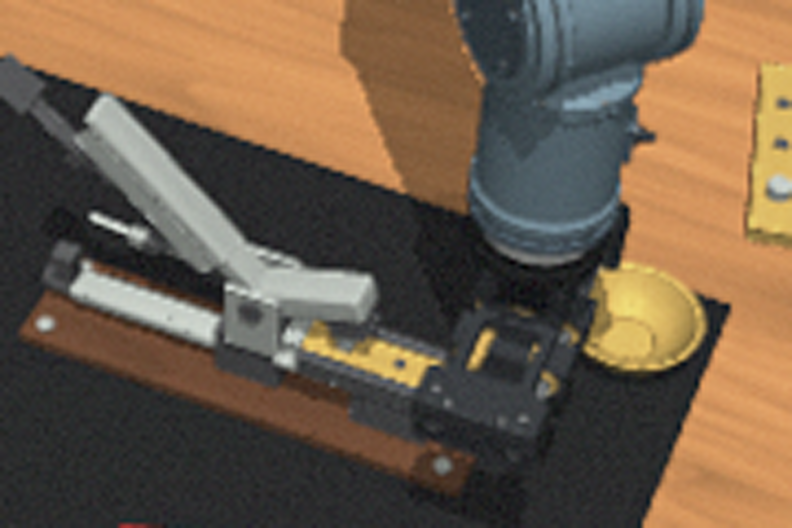

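The bar has stopped: the force rose to 12 N with no motion, and the stud is under the jaw. Bar tail is at about (440,365) in the crop, gripper touching it. One slightly firmer push to confirm, then retreat.

```bash

python3 -m pendant '[{"x":-0.002,"y":0,"z":0,"rx":0,"ry":0,"rz":0,"claw":1},{"x":-0.002,"y":0,"z":0,"rx":0,"ry":0,"rz":0,"claw":1},{"x":-0.002,"y":0,"z":0,"rx":0,"ry":0,"rz":0,"claw":1}]' | grep -E 'pos|force'
python3 -m pendant '[{"x":0.008,"y":0,"z":0,"rx":0,"ry":0,"rz":0,"claw":1},{"x":0.03,"y":0,"z":0,"rx":0,"ry":0,"rz":0,"claw":1},{"x":0.05,"y":0,"z":0,"rx":0,"ry":0,"rz":0,"claw":1},{"x":0.05,"y":0,"z":-0.06,"rx":0,"ry":0,"rz":0,"claw":1},{"x":0.05,"y":0,"z":-0.12,"rx":0,"ry":0,"rz":0,"claw":1},{"x":0.05,"y":0,"z":-0.18,"rx":0,"ry":0,"rz":0,"claw":1},{"x":0.05,"y":0,"z":-0.24,"rx":0,"ry":0,"rz":0,"claw":1},{"x":0.05,"y":0,"z":-0.3,"rx":0,"ry":0,"rz":0,"claw":1}]' | grep -E 'pos|force'
sed -i 's/O=np.array(\[.522,.058,0\])/O=np.array([.5215,.0615,0])/' h.py
python3 -c "
from h import *
st(); rows((-.1,0,.28))"
```

```text
position: [0.5175, 0.2197, 0.0458]
ft_force: [-1.3, 13.9, -1.8]
grip_force: 6.5
position: [0.516, 0.2522, 0.2719]
ft_force: [0.8, -0.3, 0.0]
grip_force: 0.0
t 6.80 pliers xyz [ 0.1908 -0.0004  0.2719] F [ 0.81 -0.27  0.03]
(-0.1, 0, 0.28) [ 0.525 -0.038  0.28 ] shift [-0.3878 -0.0004 -0.0107] turn [-0.0001  0.0001 -0.0001]
```

```bash

python3 -m pendant '[{"x":-0.365,"y":0,"z":0,"rx":0,"ry":0,"rz":0,"claw":1},{"x":-0.365,"y":0,"z":0,"rx":0,"ry":0,"rz":0,"claw":1},{"x":-0.365,"y":0,"z":0,"rx":0,"ry":0,"rz":0,"claw":1},{"x":-0.365,"y":0,"z":0,"rx":0,"ry":0,"rz":0,"claw":1},{"x":-0.365,"y":0,"z":0,"rx":0,"ry":0,"rz":0,"claw":1},{"x":-0.365,"y":0,"z":0.02,"rx":0,"ry":0,"rz":0,"claw":1},{"x":-0.365,"y":0,"z":0.06,"rx":0,"ry":0,"rz":0,"claw":1},{"x":-0.365,"y":0,"z":0.09,"rx":0,"ry":0,"rz":0,"claw":1}]' | grep -E 'pos|force'
python3 -c "
from h import *
st(); rows((-.088,0,.195))
s=snap('scene'); c=s['pixels'][140:270,180:340,::-1]; cv2.imwrite('pics/c4.png',cv2.resize(c,None,fx=4.5,fy=4.5,interpolation=cv2.INTER_CUBIC))"
```

```text
position: [0.5246, -0.0227, 0.2014]
ft_force: [-0.2, 0.0, 0.4]
grip_force: 0.0
t 7.60 pliers xyz [-0.0843 -0.0005  0.2014] F [-0.21  0.02  0.43]
(-0.088, 0, 0.195) [ 0.524 -0.026  0.195] shift [-0.0049 -0.0006  0.0085] turn [-0.0002  0.0002 -0.001 ]
```

View pics/c4.png

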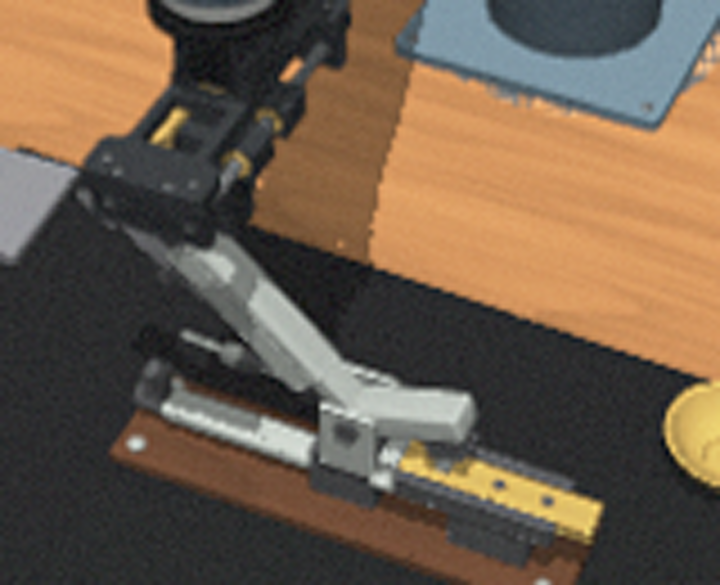

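The bar is still home (tail end at (600,515) in the crop), and the fingers are above the handle's rear end at about (210,230). I'll press now.

```bash

python3 -m pendant '[{"x":-0.005,"y":0,"z":0.01,"rx":0,"ry":0,"rz":0,"claw":1},{"x":-0.005,"y":0,"z":0.016,"rx":0,"ry":0,"rz":0,"claw":1},{"x":-0.005,"y":0,"z":0.022,"rx":0,"ry":0,"rz":0,"claw":1},{"x":-0.005,"y":0,"z":0.026,"rx":0,"ry":0,"rz":0,"claw":1},{"x":-0.005,"y":0,"z":0.026,"rx":0,"ry":0,"rz":0,"claw":1}]' | grep -E 'pos|force'
python3 -c "
from h import *
st()"
```

```text
position: [0.525, -0.0255, 0.1831]
ft_force: [0.4, 0.0, 1.0]
grip_force: 0.1
t 8.15 pliers xyz [-0.0871 -0.0008  0.1831] F [0.42 0.   1.03]
```

```bash

python3 -m pendant '[{"x":-0.003,"y":0,"z":0.004,"rx":0,"ry":0,"rz":0,"claw":1},{"x":-0.006,"y":0,"z":0.008,"rx":0,"ry":0,"rz":0,"claw":1},{"x":-0.009,"y":0,"z":0.012,"rx":0,"ry":0,"rz":0,"claw":1},{"x":-0.009,"y":0,"z":0.012,"rx":0,"ry":0,"rz":0,"claw":1}]' | grep -E 'pos|force'
python3 -c "
from h import *
st()"
```

```text
position: [0.5253, -0.0329, 0.174]
ft_force: [0.7, 0.3, 4.7]
grip_force: 1.5
t 8.55 pliers xyz [-0.0945 -0.0009  0.174 ] F [0.71 0.32 4.7 ]
```

```bash

python3 -m pendant '[{"x":-0.002,"y":0,"z":0.004,"rx":0,"ry":0,"rz":0,"claw":1},{"x":-0.004,"y":0,"z":0.008,"rx":0,"ry":0,"rz":0,"claw":1},{"x":-0.006,"y":0,"z":0.012,"rx":0,"ry":0,"rz":0,"claw":1},{"x":-0.008,"y":0,"z":0.016,"rx":0,"ry":0,"rz":0,"claw":1},{"x":-0.008,"y":0,"z":0.016,"rx":0,"ry":0,"rz":0,"claw":1}]' | grep -E 'pos|force'
python3 -c "
from h import *
st()"
```

```text
position: [0.526, -0.0389, 0.1625]
ft_force: [1.0, -0.5, 7.5]
grip_force: 2.9
t 9.05 pliers xyz [-0.1005 -0.0014  0.1625] F [ 0.98 -0.55  7.55]
```

```bash

python3 -m pendant '[{"x":-0.002,"y":0,"z":0.004,"rx":0,"ry":0,"rz":0,"claw":1},{"x":-0.004,"y":0,"z":0.008,"rx":0,"ry":0,"rz":0,"claw":1},{"x":-0.006,"y":0,"z":0.012,"rx":0,"ry":0,"rz":0,"claw":1},{"x":-0.008,"y":0,"z":0.016,"rx":0,"ry":0,"rz":0,"claw":1},{"x":-0.008,"y":0,"z":0.016,"rx":0,"ry":0,"rz":0,"claw":1}]' | grep -E 'pos|force'
python3 -c "
from h import *
st()"
```

```text
position: [0.5264, -0.0457, 0.1508]
ft_force: [-0.6, -2.3, 8.4]
grip_force: 3.7
t 9.55 pliers xyz [-0.1073 -0.0016  0.1508] F [-0.64 -2.26  8.35]
```

```bash

python3 -m pendant '[{"x":-0.001,"y":0,"z":0.004,"rx":0,"ry":0,"rz":0,"claw":1},{"x":-0.002,"y":0,"z":0.008,"rx":0,"ry":0,"rz":0,"claw":1},{"x":-0.003,"y":0,"z":0.012,"rx":0,"ry":0,"rz":0,"claw":1},{"x":-0.004,"y":0,"z":0.016,"rx":0,"ry":0,"rz":0,"claw":1},{"x":-0.004,"y":0,"z":0.016,"rx":0,"ry":0,"rz":0,"claw":1}]' | grep -E 'pos|force'
python3 -c "
from h import *
st()"
```

```text
position: [0.5266, -0.0488, 0.1386]
ft_force: [1.6, -2.4, 7.1]
grip_force: 2.9
t 10.05 pliers xyz [-0.1104 -0.0017  0.1386] F [ 1.64 -2.36  7.05]
```

```bash

python3 -m pendant '[{"x":-0.001,"y":0,"z":0.004,"rx":0,"ry":0,"rz":0,"claw":1},{"x":-0.002,"y":0,"z":0.008,"rx":0,"ry":0,"rz":0,"claw":1},{"x":-0.003,"y":0,"z":0.012,"rx":0,"ry":0,"rz":0,"claw":1},{"x":-0.003,"y":0,"z":0.012,"rx":0,"ry":0,"rz":0,"claw":1}]' | grep -E 'pos|force'
python3 -c "
from h import *
st()"
```

```text
position: [0.5263, -0.0506, 0.1292]
ft_force: [0.9, -0.5, 3.9]
grip_force: 1.5
t 10.45 pliers xyz [-0.1122 -0.0013  0.1292] F [ 0.9  -0.45  3.91]
```

```bash

python3 -m pendant '[{"x":-0.001,"y":0,"z":0.003,"rx":0,"ry":0,"rz":0,"claw":1},{"x":-0.002,"y":0,"z":0.006,"rx":0,"ry":0,"rz":0,"claw":1},{"x":-0.003,"y":0,"z":0.009,"rx":0,"ry":0,"rz":0,"claw":1},{"x":-0.003,"y":0,"z":0.009,"rx":0,"ry":0,"rz":0,"claw":1}]' | grep -E 'pos|force'
python3 -c "
from h import *
st()"
```

```text
position: [0.5252, -0.0518, 0.1217]
ft_force: [0.5, 0.0, 1.5]
grip_force: 0.5
t 10.85 pliers xyz [-0.1134 -0.0002  0.1217] F [0.52 0.   1.46]
```

```bash

python3 -m pendant '[{"x":0,"y":0,"z":0.002,"rx":0,"ry":0,"rz":0,"claw":1},{"x":0,"y":0,"z":0.004,"rx":0,"ry":0,"rz":0,"claw":1},{"x":0,"y":0,"z":0.006,"rx":0,"ry":0,"rz":0,"claw":1},{"x":0,"y":0,"z":0.006,"rx":0,"ry":0,"rz":0,"claw":1}]' | grep -E 'pos|force'
python3 -c "
from h import *
st()"
```

```text
position: [0.525, -0.0518, 0.1172]
ft_force: [-0.3, 0.2, -0.6]
grip_force: 0.0
t 11.25 pliers xyz [-0.1133 -0.      0.1172] F [-0.28  0.2  -0.62]
```

```bash

python3 -m pendant '[{"x":0,"y":0,"z":0.002,"rx":0,"ry":0,"rz":0,"claw":1},{"x":0,"y":0,"z":0.004,"rx":0,"ry":0,"rz":0,"claw":1},{"x":0,"y":0,"z":0.004,"rx":0,"ry":0,"rz":0,"claw":1}]' | grep -E 'pos|force'
python3 -c "
from h import *
st()"
```

```text
position: [0.5254, -0.0519, 0.1144]
ft_force: [0.2, 0.5, 0.7]
grip_force: 0.0
t 11.55 pliers xyz [-0.1135 -0.0003  0.1144] F [0.21 0.52 0.74]
```

```bash

python3 -m pendant '[{"x":0,"y":0,"z":0.002,"rx":0,"ry":0,"rz":0,"claw":1},{"x":0,"y":0,"z":0.004,"rx":0,"ry":0,"rz":0,"claw":1},{"x":0,"y":0,"z":0.004,"rx":0,"ry":0,"rz":0,"claw":1}]' | grep -E 'pos|force'
python3 -c "
from h import *
st()"
```

```text
position: [0.5254, -0.052, 0.1115]
ft_force: [-0.1, 0.3, -0.1]
grip_force: 0.0
t 11.85 pliers xyz [-0.1135 -0.0004  0.1115] F [-0.06  0.29 -0.12]
```

```bash

python3 -m pendant '[{"x":0,"y":0,"z":0.002,"rx":0,"ry":0,"rz":0,"claw":1},{"x":0,"y":0,"z":0.004,"rx":0,"ry":0,"rz":0,"claw":1},{"x":0,"y":0,"z":0.004,"rx":0,"ry":0,"rz":0,"claw":1}]' | grep -E 'pos|force'
python3 -c "
from h import *
st()
s=snap('scene'); c=s['pixels'][140:270,180:340,::-1]; cv2.imwrite('pics/c5.png',cv2.resize(c,None,fx=4.5,fy=4.5,interpolation=cv2.INTER_CUBIC))"
```

```text
position: [0.5261, -0.0522, 0.1099]
ft_force: [-3.8, -0.2, 12.2]
grip_force: 6.3
t 12.15 pliers xyz [-0.1138 -0.001   0.1099] F [-3.84 -0.18 12.21]
```

View pics/c5.png

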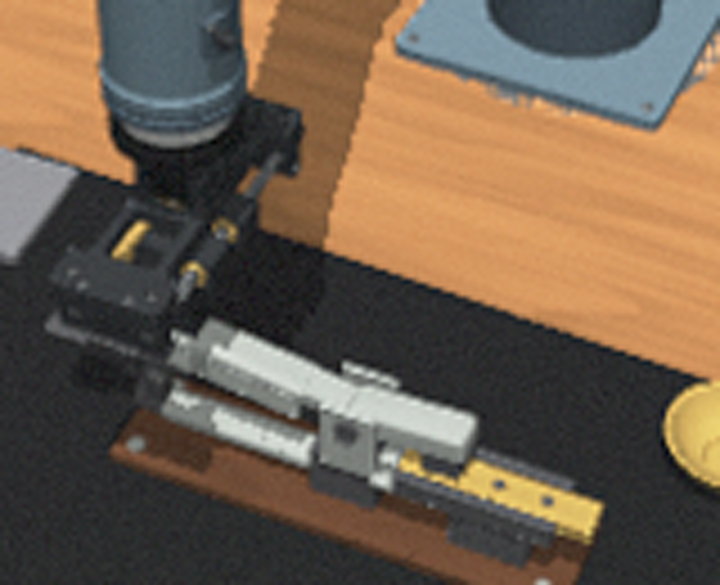

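The handle is down on its hard stop (12 N felt after the free run) and the jaw is on the stud. I'll lift off now and locate the tab.

```bash

python3 -m pendant '[{"x":0,"y":0,"z":-0.01,"rx":0,"ry":0,"rz":0,"claw":1},{"x":0,"y":0,"z":-0.04,"rx":0,"ry":0,"rz":0,"claw":1},{"x":0.05,"y":0,"z":-0.1,"rx":0,"ry":0,"rz":0,"claw":1},{"x":0.1,"y":0,"z":-0.15,"rx":0,"ry":0,"rz":0,"claw":1},{"x":0.15,"y":0,"z":-0.15,"rx":0,"ry":0,"rz":0,"claw":1},{"x":0.15,"y":0,"z":-0.15,"rx":0,"ry":0,"rz":0,"claw":1},{"x":0.15,"y":0,"z":-0.15,"rx":0,"ry":0,"rz":0,"claw":1},{"x":0.15,"y":0,"z":-0.15,"rx":0,"ry":0,"rz":0,"claw":1}]' | grep -E 'pos|force'
python3 -c "
from h import *
st()
s=snap('scene');t=snap('top')
c=cv2.resize(s['pixels'][160:260,180:300,::-1],None,fx=5,fy=5,interpolation=cv2.INTER_CUBIC)
d=cv2.resize(t['pixels'][145:205,220:340,::-1],None,fx=5,fy=5,interpolation=cv2.INTER_CUBIC)
im=np.zeros((600,800,3),np.uint8); im[:300,:600]=d; im[300:,:600]=c[60:360]; 
im=cv2.convertScaleAbs(im,alpha=1.6,beta=15); cv2.imwrite('pics/c6.png',im)"
```

```text
position: [0.5219, 0.0591, 0.2206]
ft_force: [0.0, -0.2, 0.4]
grip_force: 0.0
t 13.00 pliers xyz [-0.0024 -0.0003  0.2206] F [ 0.05 -0.2   0.44]
```

View pics/c6.png

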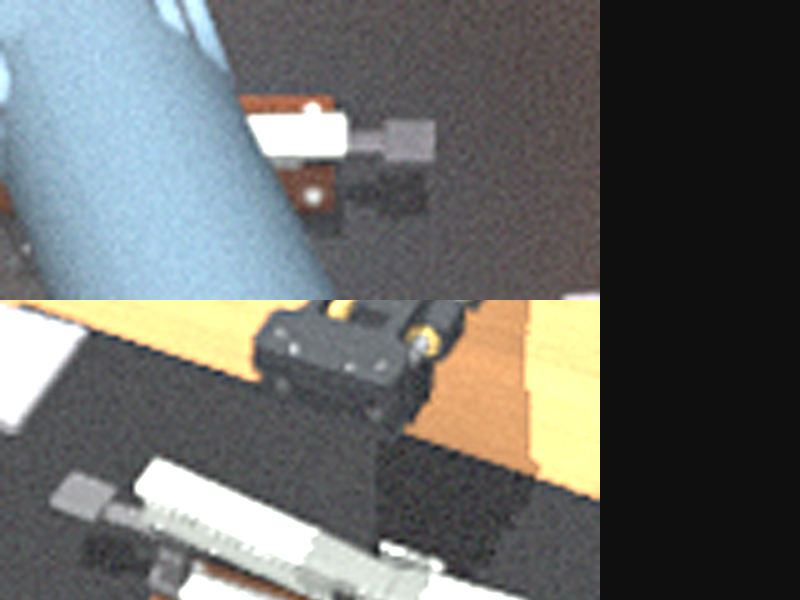

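The handle stays locked with the fingers off. The tab is centred at (410,140) in the top crop and (84,495) in the scene crop.

```bash

python3 -c "
from h import *
s=snap('top'); t=snap('scene')
P=[q['K']@np.c_[q['R'],q['t']] for q in(s,t)]
for n,a,b in(('tab',(410,140),(84,495)),('tail',(347,134),(146,474))):
    a=np.array([220+a[0]/5-.4,145+a[1]/5-.4]); b=np.array([180+b[0]/5-.4,160+(b[1]-240)/5-.4])
    X=cv2.triangulatePoints(P[0],P[1],a.reshape(2,1),b.reshape(2,1)).ravel(); X=X[:3]/X[3]
    print(n,X.round(4),((X-O)@ax).round(4),((X-O)@ay).round(4),np.linalg.norm(proj(s,X)-a))
st(); rows((-.188,0,.22),(-.188,0,.13))"
```

```text
tab [ 0.5285 -0.1336  0.0782] -0.1952 -0.0009 0.32583570469417733
tail [ 0.5266 -0.092   0.1116] -0.1536 -0.0004 0.32465032946839845
t 13.20 pliers xyz [-0.0023 -0.0005  0.2207] F [0.17 0.56 0.1 ]
(-0.188, 0, 0.22) [ 0.527 -0.126  0.22 ] shift [-0.2477 -0.      0.0011] turn [-0.0003  0.0001 -0.0009]
(-0.188, 0, 0.13) [ 0.527 -0.126  0.13 ] shift [-2.476e-01  1.000e-04  1.211e-01] turn [-0.0003  0.0001 -0.0009]
```

```bash

python3 -m pendant '[{"x":-0.266,"y":0,"z":0,"rx":0,"ry":0,"rz":0,"claw":1},{"x":-0.266,"y":0,"z":0,"rx":0,"ry":0,"rz":0,"claw":1},{"x":-0.266,"y":0,"z":0,"rx":0,"ry":0,"rz":0,"claw":1},{"x":-0.266,"y":0,"z":0,"rx":0,"ry":0,"rz":0,"claw":1},{"x":-0.266,"y":0,"z":0.04,"rx":0,"ry":0,"rz":0,"claw":1},{"x":-0.266,"y":0,"z":0.09,"rx":0,"ry":0,"rz":0,"claw":1},{"x":-0.266,"y":0,"z":0.14,"rx":0,"ry":0,"rz":0,"claw":1},{"x":-0.266,"y":0,"z":0.16,"rx":0,"ry":0,"rz":0,"claw":1}]' | grep -E 'pos|force'
python3 -c "
from h import *
st(); rows((-.202,0,.085))"
```

```text
position: [0.5257, -0.1393, 0.098]
ft_force: [0.3, 0.3, 0.5]
grip_force: 0.0
t 14.00 pliers xyz [-0.2008  0.002   0.098 ] F [0.29 0.34 0.46]
(-0.202, 0, 0.085) [ 0.528 -0.14   0.085] shift [-0.0016  0.0027  0.0173] turn [-0.0017 -0.0004 -0.0007]
```

```bash

python3 -m pendant '[{"x":-0.002,"y":0.003,"z":0.007,"rx":0,"ry":0,"rz":0,"claw":1},{"x":-0.002,"y":0.003,"z":0.011,"rx":0,"ry":0,"rz":0,"claw":1},{"x":-0.002,"y":0.003,"z":0.015,"rx":0,"ry":0,"rz":0,"claw":1},{"x":-0.002,"y":0.003,"z":0.019,"rx":0,"ry":0,"rz":0,"claw":1}]' | grep -E 'pos|force'
python3 -c "
from h import *
st()"
```

```text
position: [0.5315, -0.1406, 0.0881]
ft_force: [0.5, -0.1, 0.3]
grip_force: 0.0
t 14.40 pliers xyz [-0.2023 -0.0037  0.0881] F [ 0.46 -0.06  0.25]
```

```bash

python3 -m pendant '[{"x":0,"y":0,"z":0.004,"rx":0,"ry":0,"rz":0,"claw":1},{"x":0,"y":0,"z":0.008,"rx":0,"ry":0,"rz":0,"claw":1},{"x":0,"y":0,"z":0.011,"rx":0,"ry":0,"rz":0,"claw":1}]' | grep -E 'pos|force'
python3 -c "
from h import *
st()"
```

```text
position: [0.5306, -0.1405, 0.0787]
ft_force: [0.3, -0.2, 0.3]
grip_force: 0.4
t 14.70 pliers xyz [-0.2022 -0.0029  0.0787] F [ 0.28 -0.17  0.26]
```

```bash

python3 -m pendant '[{"x":0,"y":0,"z":0.004,"rx":0,"ry":0,"rz":0,"claw":1},{"x":0,"y":0,"z":0.008,"rx":0,"ry":0,"rz":0,"claw":1},{"x":0,"y":0,"z":0.012,"rx":0,"ry":0,"rz":0,"claw":1}]' | grep -E 'pos|force'
python3 -c "
from h import *
st()"
```

```text
position: [0.5308, -0.1411, 0.0698]
ft_force: [-0.5, -2.5, 4.0]
grip_force: 2.3
t 15.00 pliers xyz [-0.2027 -0.003   0.0698] F [-0.52 -2.53  3.98]
```

```bash

python3 -m pendant '[{"x":0,"y":0,"z":0.003,"rx":0,"ry":0,"rz":0,"claw":1},{"x":0,"y":0,"z":0.006,"rx":0,"ry":0,"rz":0,"claw":1},{"x":0,"y":0,"z":0.009,"rx":0,"ry":0,"rz":0,"claw":1}]' | grep -E 'pos|force'
python3 -c "
from h import *
st()"
```

```text
position: [0.5307, -0.1402, 0.0629]
ft_force: [0.1, -1.0, 4.1]
grip_force: 1.9
t 15.30 pliers xyz [-0.2019 -0.0029  0.0629] F [ 0.12 -0.99  4.07]
```

```bash

python3 -m pendant '[{"x":0,"y":0,"z":0.003,"rx":0,"ry":0,"rz":0,"claw":1},{"x":0,"y":0,"z":0.006,"rx":0,"ry":0,"rz":0,"claw":1},{"x":0,"y":0,"z":0.008,"rx":0,"ry":0,"rz":0,"claw":1}]' | grep -E 'pos|force'
python3 -c "
from h import *
st()"
```

```text
position: [0.5306, -0.1393, 0.0568]
ft_force: [-0.8, 1.7, 3.6]
grip_force: 1.8
t 15.60 pliers xyz [-0.201  -0.0029  0.0568] F [-0.77  1.73  3.56]
```

```bash

python3 -m pendant '[{"x":0,"y":0,"z":0.003,"rx":0,"ry":0,"rz":0,"claw":1},{"x":0,"y":0,"z":0.006,"rx":0,"ry":0,"rz":0,"claw":1},{"x":0,"y":0,"z":0.006,"rx":0,"ry":0,"rz":0,"claw":1}]' | grep -E 'pos|force'
python3 -c "
from h import *
st()"
```

```text
position: [0.5304, -0.1404, 0.0522]
ft_force: [0.3, 0.5, 1.5]
grip_force: 1.2
t 15.90 pliers xyz [-0.2021 -0.0027  0.0522] F [0.28 0.47 1.47]
```

```bash

python3 -m pendant '[{"x":0,"y":0,"z":0.003,"rx":0,"ry":0,"rz":0,"claw":1},{"x":0,"y":0,"z":0.005,"rx":0,"ry":0,"rz":0,"claw":1},{"x":0,"y":0,"z":0.005,"rx":0,"ry":0,"rz":0,"claw":1}]' | grep -E 'pos|force'
python3 -c "
from h import *
st()
s=snap('scene'); c=s['pixels'][140:270,180:340,::-1]; cv2.imwrite('pics/c7.png',cv2.resize(c,None,fx=4.5,fy=4.5,interpolation=cv2.INTER_CUBIC))"
```

```text
position: [0.5304, -0.1405, 0.0485]
ft_force: [0.8, 1.3, 3.5]
grip_force: 1.3
t 16.20 pliers xyz [-0.2022 -0.0027  0.0485] F [0.78 1.33 3.48]
```

View pics/c7.png

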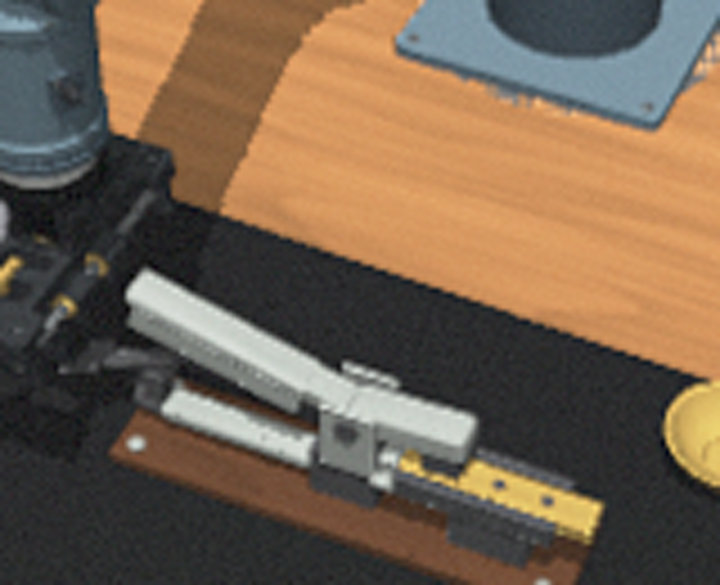

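The lever is clearly pressed ((110,355)) and the handle has risen past dead centre with the jaw still shut. A little more, to feel the stop, then let go.

```bash

python3 -m pendant '[{"x":0,"y":0,"z":0.002,"rx":0,"ry":0,"rz":0,"claw":1},{"x":0,"y":0,"z":0.004,"rx":0,"ry":0,"rz":0,"claw":1},{"x":0,"y":0,"z":0.004,"rx":0,"ry":0,"rz":0,"claw":1}]' | grep -E 'pos|force'
python3 -c "
from h import *
st()"
```

```text
position: [0.5307, -0.1403, 0.0459]
ft_force: [-1.2, 1.1, 6.7]
grip_force: 3.0
t 16.55 pliers xyz [-0.202  -0.0029  0.0459] F [-1.25  1.11  6.69]
```

```bash

python3 -m pendant '[{"x":0,"y":0,"z":-0.006,"rx":0,"ry":0,"rz":0,"claw":1},{"x":0,"y":0,"z":-0.014,"rx":0,"ry":0,"rz":0,"claw":1},{"x":-0.002,"y":0,"z":-0.024,"rx":0,"ry":0,"rz":0,"claw":1},{"x":-0.006,"y":0,"z":-0.036,"rx":0,"ry":0,"rz":0,"claw":1},{"x":-0.01,"y":0,"z":-0.05,"rx":0,"ry":0,"rz":0,"claw":1},{"x":-0.016,"y":0,"z":-0.064,"rx":0,"ry":0,"rz":0,"claw":1},{"x":-0.03,"y":0,"z":-0.076,"rx":0,"ry":0,"rz":0,"claw":1},{"x":-0.05,"y":0,"z":-0.084,"rx":0,"ry":0,"rz":0,"claw":1}]' | grep -E 'pos|force'
python3 -m pendant '[{"x":-0.04,"y":0,"z":0,"rx":0,"ry":0,"rz":0,"claw":1},{"x":-0.08,"y":0,"z":-0.01,"rx":0,"ry":0,"rz":0,"claw":1},{"x":-0.12,"y":0,"z":-0.06,"rx":0,"ry":0,"rz":0,"claw":1},{"x":-0.16,"y":0,"z":-0.12,"rx":0,"ry":0,"rz":0,"claw":1},{"x":-0.16,"y":0,"z":-0.18,"rx":0,"ry":0,"rz":0,"claw":1},{"x":-0.16,"y":0,"z":-0.18,"rx":0,"ry":0,"rz":0,"claw":1},{"x":-0.16,"y":0,"z":-0.18,"rx":0,"ry":0,"rz":0,"claw":1}]' | grep -E 'pos|force'
python3 -c "
from h import *
st()
s=snap('scene'); c=s['pixels'][140:270,180:340,::-1]; cv2.imwrite('pics/c8.png',cv2.resize(c,None,fx=4.5,fy=4.5,interpolation=cv2.INTER_CUBIC))"
```

```text
position: [0.532, -0.1783, 0.11]
ft_force: [-0.3, -0.2, 0.0]
grip_force: 0.0
position: [0.5354, -0.2989, 0.2452]
ft_force: [-0.6, -0.7, -0.7]
grip_force: 0.0
t 18.05 pliers xyz [-0.3607 -0.0027  0.2452] F [-0.63 -0.66 -0.69]
```

View pics/c8.png

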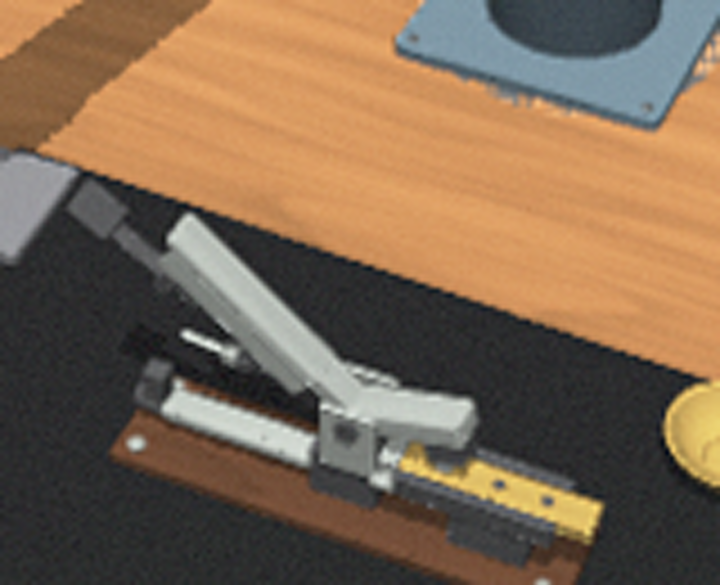

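The jaw is open again, with the handle up at (190,230). The lever has sprung back, the bar is still home with its tail at (600,515), and the robot is clear. Handing in.

```bash
python3 -c "
from cell import env
print(env.hand_in())"
```

```text
the job is handed in; nothing more can be done
None
```

I handed the job in at about 18 s; no verdict came back. The bar is home on the anvil, the handle locked by itself and the lever released it. The final picture shows the jaw open and the robot clear, with the highest force I read about 14 N; how far the stud went in I couldn't measure.

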